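# Strip a demountable sample cell for cleaning

### The job

Take the stacked sample cell apart from the top down: put the orange clamp ring over the short post of the round white stand, then lower the steel cell body, with its brass insert still inside, centrally over the pin of the square dark ejector block until the body sits flat on the block, so that the pin pushes the insert up out of the bore. Leave the body there, lift the raised insert out and stand it upright inside the green dish, then lay the aluminium base plate squarely in the blue tray, flat between its two end lips. Let go of everything, and leave the blue-lidded jar and the small vial standing where they are.

Things in the scene. Friction and masses are not known exactly. Their poses are not given: they have to be found in the camera images.
- clamp_ring: Orange plastic ring with three dark screw heads, outer diameter 54 mm, hole 34 mm, 16 mm high; top of the stack, lying loose and centred on the cell body. Its hole is narrower than the insert, so it must come off first. Origin: centre of its underside; z up.
- cell_body: Upright steel cylinder, outer diameter 62 mm, 40 mm high, about 0.35 kg. Bore of 39 mm diameter from the top down to an inner ledge 8 mm above the underside; a hole of 28 mm goes on through the ledge to the underside. Stands loose, centred on the base plate (its underside is 16 mm above the worktop), with the insert in its bore. Origin: centre of its underside; z up along the bore.
- insert: Solid brass disc-shaped insert, diameter 36 mm, 22 mm high, with a dark circle on its top, seen through the ring at the start. It rests on the ledge in the cell body's bore with 1.5 mm play all round, its top 10 mm below the body's rim, where fingers cannot grip it. With the body seated on the ejector its top stands 18 mm above the body's rim and its lowest 4 mm are still in the bore. Origin: centre of its underside; z up.
- base_plate: Pale aluminium bar 100 x 40 x 16 mm (long along its x) with a dark screw near each end and, in the middle of its top, a low round boss 22 mm across and 4 mm high that reaches loosely into the hole under the cell body. It lies on the worktop at the bottom of the stack, its ends showing. Origin: centre of its underside; z up.
- ejector: Ejector block, fixed to the worktop: square dark steel plate 80 x 80 mm, 10 mm thick, with an upright light pin in its middle, diameter 16 mm with a tapered tip, standing 36 mm above the plate (tip 46 mm above the worktop). The pin passes the 28 mm hole of the cell body with 6 mm play all round. Origin: centre of its underside, on the worktop.
- ring_stand: Round white stand, fixed to the worktop: foot of 74 mm diameter, 6 mm thick, with a post in its middle, 14 mm diameter with a tapered tip, standing 20 mm above the foot. The clamp ring goes over the post and lies flat on the foot, roughly centred. Origin: centre of its underside, on the worktop.
- dish: Round green dish, fixed to the worktop: outer diameter 68 mm, inner 60 mm, floor 4 mm above the worktop, rim 5 mm above the floor (9 mm above the worktop). Place of the insert. Origin: centre of its underside, on the worktop.
- tray: Rectangular blue tray, fixed to the worktop: 136 x 66 mm, long along its x, floor 4 mm thick, an end lip across each short end rising 6 mm above the floor, 124 mm clear between the lips, long sides open. Place of the base plate, its length along the tray's length (either way round), centred within about 12 mm. Origin: centre of its underside, on the worktop.
- jar_blue: Bystander: sample jar with blue screw lid, 54 mm diameter, 55 mm high, standing loose. Origin: centre of its underside. Leave alone.
- vial: Bystander: small clear vial with blue cap, 15 mm diameter, 45 mm high, standing loose. Origin: centre of its underside. Leave alone.
Mind the look-alikes: they are no part of the job. Of the things shaped like the insert, the brass one is meant.

How it is judged (in metres and radians):
On the way, in this order (a step that is already met when the one before it is completed fails the run):
1. the clamp ring lies over the post, flat on the foot of the white stand (horizontal distance between clamp_ring and ring_stand below 0.014 m and z of clamp_ring in the frame of ring_stand between 0.002 and 0.01 m and angle between clamp_ring's own z axis and vertical below 0.12 rad), for 0.2 s.
2. the cell body sits flat on the ejector block and the pin has pushed the insert up out of the bore (horizontal distance between cell_body and ejector below 0.012 m and z of cell_body in the frame of ejector between 0.006 and 0.014 m and angle between cell_body's own z axis and vertical below 0.12 rad and z of insert in the frame of cell_body above 0.03 m and horizontal distance between insert and cell_body below 0.006 m), for 0.2 s.
3. the insert stands upright in the green dish (horizontal distance between insert and dish below 0.016 m and z of insert in the frame of dish between 0 and 0.008 m and angle between insert's own z axis and vertical below 0.12 rad), for 0.2 s.
At the end, for the whole second after the job is handed in: Ring flat on the stand over its post (14 mm); body flat on the ejector over its pin (12 mm); insert upright in the dish (16 mm); plate flat in the tray (15 mm each way, 0.2 rad); heights to 4 mm; all released and at rest; jar and vial upright within 30 mm of their start (all of step 1 and all of step 3 and horizontal distance between cell_body and ejector below 0.012 m and z of cell_body in the frame of ejector between 0.006 and 0.014 m and angle between cell_body's own z axis and vertical below 0.12 rad and x of base_plate in the frame of tray between -0.015 and 0.015 m and y of base_plate in the frame of tray between -0.015 and 0.015 m and height (world z) of base_plate between 0.001 and 0.008 m and angle between base_plate's own z axis and vertical below 0.08 rad and angle between the x axis of base_plate and the x axis of tray, either way round below 0.2 rad and linear speed of each of clamp_ring, cell_body, insert, base_plate below 0.02 m/s and distance of each of jar_blue, vial from where it was at the start of the episode below 0.03 m and angle between each of jar_blue, vial's own z axis and vertical below 0.3 rad); the robot touches nothing.
It fails at once if the blue-lidded jar is shoved (over 30 mm) or knocked over (distance of jar_blue from where it was at the start of the episode above 0.03 m or angle between jar_blue's own z axis and vertical above 0.5 rad).
It fails at once if the vial is shoved (over 30 mm) or knocked over (distance of vial from where it was at the start of the episode above 0.03 m or angle between vial's own z axis and vertical above 0.5 rad).
It also fails if it takes over 109 s, if anything falls off the work surface, if the arm or the gripper's body presses on something with over 40 N, if the wrist force passes 120 N, or if a joint passes its speed limit or range.

### The arm

A 6-joint arm with a two-finger parallel gripper is mounted at the origin on a cart in front of the work surface, level with it; the furniture and walls round the work are solid. World frame = base frame: x ahead of the robot, y to its left, z up, the work surface at z = 0. Lengths are in mm, angles in degrees, forces in N, time in s.
With the tool pointing down it reaches from about 300 to 775 mm from the base axis. Payload 14.6 kg.
Tool frame: the origin (TCP) lies at the very end of the fingers, on their centre line; the grasp point (between the pads) lies 19 mm behind it; z points along the fingers, x is the direction in which the jaws open and shut, and the axes are right-handed (so a half turn about z gives the same grasp; the last joint's range is limited). The gripper opens to 94 mm and grips with 3 to 60 N. Pads are 16 mm wide; open, the fingers measure 119 mm over their backs; the gripper's body (75 mm by 177 mm) begins 78 mm behind the grasp point.
Start: joints at [-68.732, 17.183, 87.147, -0, 75.671, -3.816], TCP at [233.163, -498.12, 181.546] pointing down, gripper open.
Joint ranges: [-173.82, 173.82], [-45.26, 126.66], [13.44, 144.39], [-59.66, 239.66], [0, 175.72], [-146.38, 146.38]. Speed limits (degrees/s): [127.2, 127.2, 147.25, 180, 180, 180].

### API

Orientations are given as [roll, pitch, yaw] about the fixed x, y, z axes, in that order (R = Rz(yaw) Ry(pitch) Rx(roll)).
In Python, from plant import get_obs, imaging, ticket gives the robot as it stands.
- The arm moves only by the tool step_arm, never from a script. Its argument "motion" is a list of rows, each a list of 3 entries, a list of its own where there are three numbers: the finger opening in mm, from 0 to 94, then the shift along the tool's x, y, z in mm, then the turn, a rotation vector about the tool's x, y, z in degrees. In form: [[jaw, [dx, dy, dz], [ax, ay, az]], ...]. A call has 1 to 5 rows; each row shifts and turns the commanded pose from where the row before left it, along the tool's axes as they then stand; what a row does not reach is not made up. A row lasts 1/8 s, in which the tool goes at most 62.5 mm and 10.7 degrees, less where a joint would pass 70% of its speed; a pose out of reach is approached as far as the arm can. A call is refused whole if a number of a shift passes 62.5 or a number of a turn 10.7, either way. A call with a gripper value outside its range is refused whole. The fingers move at their own pace and stop on an object; "grip_force" is the grip in N (left out, the last holds). Time passes only in rows, so rows that do not move let the fingers close. It gives the time, the measured TCP pose, the force and the opening at its end, in the units of the state.
- get_obs(): the state, without advancing time (a new reading comes with each control period).
- imaging.read_camera(name): name is "scene" or "top" or "wrist"; returns the picture (480x640x3 uint8, red, green, blue); there is no depth.
- imaging.camera_params(name): a dict with "fx", "fy", "cx", "cy" (pixels), "eye" and "rotation" of the camera in the world; the wrist camera has in their place "mount" (4x4, takes a point from camera to tool coordinates, whose origin is the TCP and whose axes are the tool frame's). Camera axes: x right, y down, z forward; pixel columns grow to the right and rows downward; lengths in mm; the calibration is good to about 2 mm. A picture is of the moment at which its call begins: read the wrist's pose just before it. camera_params takes no time and is no camera call.
- ticket.finish_job(): hands the job in, once; it reports no verdict.
Trained networks look in the newest picture that a camera, given by its name, has taken for a name from the list of things; names that differ only in an ending like _2 or _b are one class to them, and where a whole thing is asked for, a point or a joint stands for the part that bears it (a point fixed in the world has none). Each returns a list of dicts, best first, with "score" (0 to 1); they miss things now and then, are a little off and sometimes report something else, mostly with a low value. They report only what shows in the picture. A call takes as long as a camera call. They do not tell look-alikes from the thing itself.
- imaging.spot_in(label, camera): "extent" ([left, top, right, bottom] in pixels, round what is visible of it).
The state is a dict: "clock": time; "q": joint angles; "joint_vel": joint speeds; "effort": joint torques, N m; "ee_pos": TCP position; "eef_rot": TCP orientation; "ft_force": force on the tool from outside, world axes, zero at the start; "wrist_torque": the same for the moment, N m; "grip_width": finger opening in mm.
Only numpy, scipy, OpenCV 4.12 (cv2) and the standard library are available. Lean on these libraries where they do the work, as an engineer would, in place of code of your own. Each camera call takes 0.05 s, during which the arm holds its last target. There are 200 camera calls.

## Working session

There is one attempt and no reset: what is moved stays moved. The work goes in short steps, Python scripts to look and compute and a tool call to move; the robot and the scene stay as the last step left them, time stands still between calls to the robot, and variables do not carry over. Pictures are saved under pics/ and viewed, about 12 in all and at most 16, crops included, and the job is handed in when it is done.

Besides the shell and the picture viewer there is one more tool, called as name(argument=value, ...), one argument or row to a line, values as JSON. step_arm: Moves the arm, as the interface text tells. Its arguments: {"type":"object","properties":{"motion":{"type":"array","items":{"type":"array"}},"grip_force":{"type":"number"}},"required":["motion"]}

```bash
ls; mkdir -p pics
cat > h.py <<'E'
import numpy as np, cv2
from plant import get_obs, imaging, ticket
from scipy.spatial.transform import Rotation as R
def cam(n):
    p=imaging.camera_params(n)
    if 'eye' in p: return p,np.array(p['rotation']),np.array(p['eye'])
    o=get_obs(); T=np.eye(4); T[:3,:3]=R.from_euler('xyz',o['eef_rot'],degrees=True).as_matrix(); T[:3,3]=o['ee_pos']
    M=T@np.array(p['mount']); return p,M[:3,:3],M[:3,3]
def ray(c,u,v,z):
    p,r,e=c; d=r@np.array([(u-p['cx'])/p['fx'],(v-p['cy'])/p['fy'],1]); return e+d*(z-e[2])/d[2]
def proj(c,X):
    p,r,e=c; q=r.T@(np.array(X)-e); return p['fx']*q[0]/q[2]+p['cx'],p['fy']*q[1]/q[2]+p['cy']
def shot(n,f=None):
    c=cam(n); im=cv2.cvtColor(np.array(imaging.read_camera(n)),cv2.COLOR_RGB2BGR)
    if f: cv2.imwrite('pics/'+f,im)
    return c,im
E
python3 - <<'E'
from h import *
print(get_obs())
for n in ('top','scene'):
    c,im=shot(n,n+'0.png'); print(n,c)
    for l in ['clamp_ring','cell_body','insert','base_plate','ejector','ring_stand','dish','tray','jar_blue','vial']:
        print(l,[(np.round(d['extent']).tolist(),round(d['score'],2)) for d in imaging.spot_in(l,n)][:4])
print(imaging.camera_params('wrist'))
E
```

```text
pics
{'clock': 0.0, 'q': array([-6.87322808e+01,  1.72130420e+01,  8.71820914e+01,  1.03891668e-05,
        7.56703632e+01, -3.81388090e+00]), 'joint_vel': array([ 0.03331321, -0.05585378,  0.02282454,  0.03574316, -0.11072573,
       -0.03063785]), 'effort': array([ 5.19327496e-04, -5.31811953e+01, -3.52741134e+01,  7.08593940e-02,
        2.43858341e-02, -8.56647557e-05]), 'ee_pos': array([ 233.05453521, -497.84782528,  180.99788676]), 'eef_rot': array([-1.79995633e+02,  6.53507996e-02, -6.49183999e+01]), 'ft_force': array([-0.01419822,  0.54690061, -0.31339501]), 'wrist_torque': array([ 0.01229359, -0.02115234,  0.00453654]), 'grip_width': 93.84665036527612}
top ({'fx': 523.9350702835787, 'fy': 523.9350702835787, 'cx': 321.9803807286813, 'cy': 231.41559956991287, 'eye': array([ 376.34784751,   17.48028936, 1078.27994451]), 'rotation': array([-170.28915163,    0.43403193,  -91.01409479])}, array([-170.28915163,    0.43403193,  -91.01409479]), array([ 376.34784751,   17.48028936, 1078.27994451]))
clamp_ring [([256.0, 257.0, 283.0, 289.0], 0.96)]
cell_body [([251.0, 263.0, 285.0, 290
[... 1297 characters left out ...]
, 344.0, 346.0, 388.0], 0.93), ([324.0, 216.0, 329.0, 237.0], 0.5)]
dish [([227.0, 145.0, 254.0, 177.0], 0.62)]
tray [([313.0, 151.0, 370.0, 206.0], 0.56)]
jar_blue [([416.0, 349.0, 445.0, 383.0], 0.94)]
vial [([324.0, 216.0, 332.0, 236.0], 0.61)]
{'fx': 409.7107451465573, 'fy': 409.7107451465573, 'cx': 319.5081158943284, 'cy': 238.88352782013385, 'mount': array([[ 9.99999794e-01, -3.21896897e-04, -5.56217061e-04,
        -1.39782783e-01],
       [ 4.41884769e-04,  9.72850715e-01,  2.31433124e-01,
        -6.67854049e+01],
       [ 4.66618562e-04, -2.31433322e-01,  9.72850656e-01,
        -2.03467648e+02],
       [ 0.00000000e+00,  0.00000000e+00,  0.00000000e+00,
         1.00000000e+00]])}
```

```bash
sed -i "s/return p,np.array(p\['rotation'\]),/return p,R.from_euler('xyz',p['rotation'],degrees=True).as_matrix(),/" h.py
python3 - <<'E'
from h import *
im=cv2.imread('pics/top0.png')[140:360,130:480]; cv2.imwrite('pics/top0c.png',cv2.resize(im,None,fx=2.2,fy=2.2,interpolation=cv2.INTER_CUBIC))
c=cam('top');s=cam('scene')
B=dict(clamp_ring=(256,257,283,289,64),base=(259,249,280,301,10),ejector=(304,169,347,211,10),stand=(189,186,226,218,5),dish=(436,179,468,208,8),tray=(363,251,428,323,5),jar=(147,265,178,295,50),vial=(335,239,341,250,40),i1=(225,298,238,314,20),i2=(227,234,242,254,20),i3=(298,296,319,313,20))
for k,b in B.items():
    X=ray(c,(b[0]+b[2])/2,(b[1]+b[3])/2,b[4]); print(k,X.round(),np.round(proj(s,X)))
E
```

```text
clamp_ring [470. 125.  64.] [379. 263.]
base [471. 131.  10.] [377. 277.]
ejector [647.  13.  10.] [275. 255.]
stand [627. 262.   5.] [327. 366.]
dish [ 635. -251.    8.] [245. 157.]
tray [ 442. -125.    5.] [344. 177.]
jar [462. 337.  50.] [431. 366.]
vial [527.  -9.  40.] [327. 221.]
i1 [409. 206.  20.] [423. 299.]
i2 [535. 201.  20.] [361. 317.]
i3 [410.  52.  20.] [390. 234.]
```

View pics/top0c.png

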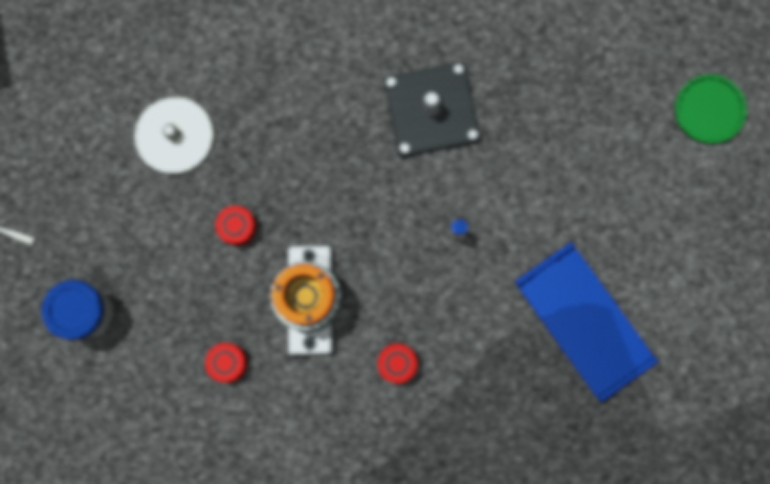

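View pics/scene0.png

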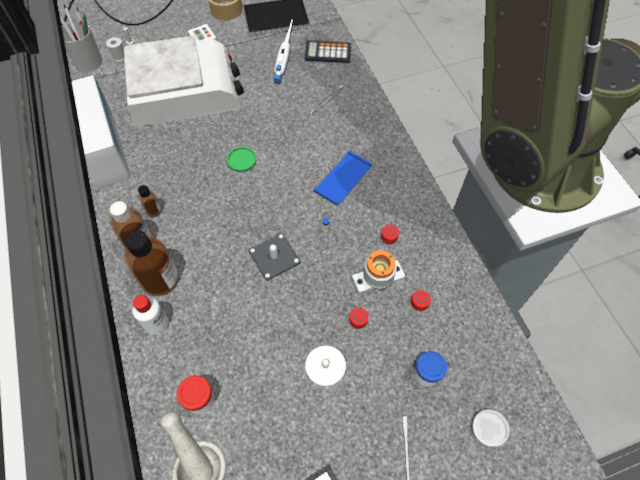

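Stack at px (270,273) in the top view: orange ring, brass disc visible inside it. The three insert look-alikes are red (231,306), (234,244) and (308,304); the brass one inside the ring matches the description. Moving over the stack for a close wrist view.

step_arm(
  motion=[
    [94,[0,0,-8],[0,0,8.4]],
    [94,[0,0,-8],[0,0,8.4]],
    [94,[0,0,-4],[0,0,8.3]],
    [94,[-52,-24,0],[0,0,0]],
    [94,[-52,-24,0],[0,0,0]],
  ],
)

```text
clock: 1.72
ee_pos: [281.4, -392.9, 201.3]
eef_rot: [180.0, 0.0, -90.1]
ft_force: [1.3, 0.5, 1.1]
grip_width: 93.8
```

step_arm(
  motion=[
    [94,[-52,-24,0],[0,0,0]],
    [94,[-52,-24,0],[0,0,0]],
    [94,[-52,-24,0],[0,0,0]],
    [94,[-52,-24,0],[0,0,0]],
    [94,[-52,-24,0],[0,0,0]],
  ],
)

```text
clock: 2.35
ee_pos: [401.8, -132.4, 201.8]
eef_rot: [-180.0, -0.0, -90.0]
ft_force: [0.5, -0.6, -0.9]
grip_width: 94.1
```

step_arm(
  motion=[
    [94,[-52,-24,0],[0,0,0]],
    [94,[-52,-24,0],[0,0,0]],
    [94,[-52,-24,0],[0,0,0]],
    [94,[-48,-20,0],[0,0,0]],
    [94,[0,0,0],[0,0,0]],
  ],
)

```text
clock: 2.98
ee_pos: [493.7, 72.3, 201.1]
eef_rot: [180.0, 0.0, -89.8]
ft_force: [-0.5, -0.8, -0.1]
grip_width: 94.0
```

Run:
```python
from h import *
o=get_obs(); print({k:np.round(o[k],2) for k in('clock','ee_pos','eef_rot','q','ft_force')})
c,im=shot('wrist','w1.png')
H=dict(clamp_ring=72,cell_body=56,insert=46,base_plate=16,ejector=10,ring_stand=6,dish=9,tray=5,jar_blue=55,vial=45)
for l,z in H.items():
    for d in imaging.spot_in(l,'wrist')[:4]:
        b=d['extent']; print(l,round(d['score'],2),np.round(b),ray(c,(b[0]+b[2])/2,(b[1]+b[3])/2,z).round(1))
```

```text
{'clock': np.float64(2.98), 'ee_pos': array([493.72,  72.32, 201.13]), 'eef_rot': array([ 1.7997e+02,  1.0000e-02, -8.9800e+01]), 'q': array([4.120e+00, 9.770e+00, 9.364e+01, 1.000e-02, 7.662e+01, 9.392e+01]), 'ft_force': array([-0.48, -0.84, -0.12])}
clamp_ring 0.76 [220. 221. 288. 282.] [470.  127.7  72. ]
cell_body 0.7 [223. 206. 296. 270.] [477.7 125.4  56. ]
insert 0.69 [242. 233. 274. 266.] [464.7 128.4  46. ]
insert 0.68 [326. 274. 364. 314.] [422.7  49.   46. ]
insert 0.64 [166. 144. 211. 183.] [541.7 186.1  46. ]
insert 0.54 [170. 272. 197. 289.] [435.2 198.   46. ]
base_plate 0.74 [244. 184. 285. 286.] [471.6 126.3  16. ]
ejector 0.92 [335.   1. 439.  96.] [640.8  13.   10. ]
ring_stand 0.68 [ 76.  19. 159. 107.] [628.8 256.9   6. ]
tray 0.89 [456. 184. 578. 328.] [ 448.1 -127.3    5. ]
jar_blue 0.59 [  1. 225.  80. 284.] [461.9 319.7  55. ]
vial 0.84 [401. 165. 427. 185.] [531.8  -9.2  45. ]
```

View pics/w1.png

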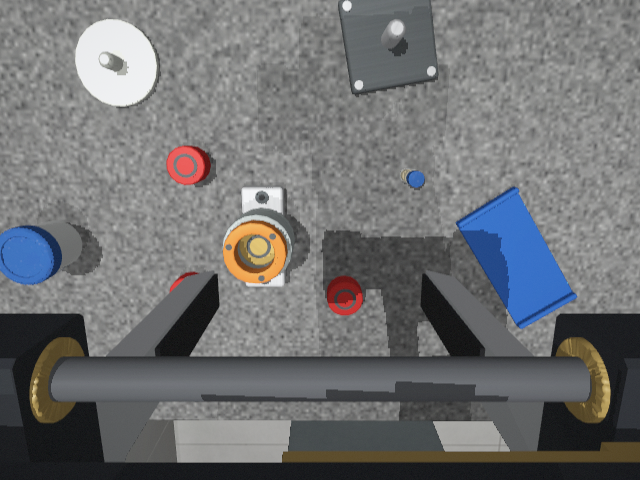

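The wrist view shows the stack at (258,245) with brass inside the orange ring, the stand (117,62), ejector (390,45), tray (515,258), jar (30,255) and vial (415,179). Now fitting silhouettes of known size for precise poses.

```bash
cat >> h.py <<'E'
from scipy.optimize import minimize
def mask(im,lo,hi):
    return cv2.inRange(cv2.cvtColor(im,cv2.COLOR_BGR2HSV),np.array(lo),np.array(hi))
def pick(m,uv,k=5):
    m=cv2.morphologyEx(m,cv2.MORPH_CLOSE,np.ones((k,k)))
    cs,_=cv2.findContours(m,cv2.RETR_EXTERNAL,cv2.CHAIN_APPROX_NONE)
    cs=[q for q in cs if cv2.contourArea(q)>40]
    q=min(cs,key=lambda q:-cv2.pointPolygonTest(q,(float(uv[0]),float(uv[1])),True))
    o=np.zeros_like(m); cv2.drawContours(o,[cv2.convexHull(q)],-1,255,-1); return o
def fit(c,m,xyt,shape,z0,z1):
    """shape: radius or (lx,ly). returns x,y,yaw,IoU by silhouette match (4x supersampled)"""
    S=3; M=cv2.resize(m,None,fx=S,fy=S,interpolation=cv2.INTER_LINEAR)>127
    if np.isscalar(shape): a=np.linspace(0,6.283,60); P=np.c_[np.cos(a),np.sin(a)]*shape
    else: P=np.array([[1,1],[-1,1],[-1,-1],[1,-1]])*np.array(shape)/2
    def cost(s):
        t=s[2]; Q=P@np.array([[np.cos(t),np.sin(t)],[-np.sin(t),np.cos(t)]])+s[:2]
        uv=np.array([proj(c,(*q,z)) for q in Q for z in (z0,z1)])
        h=cv2.convexHull(((uv+.5)*S*16).astype(np.int32)); o=np.zeros(M.shape,np.uint8); cv2.fillConvexPoly(o,h,1,cv2.LINE_8,4)
        o=o>0; return 1-(o&M).sum()/(o|M).sum()
    x0=np.array(xyt,float)
    sim=x0+np.array([[0,0,0],[6,0,0],[0,6,0],[0,0,.15]])
    r=minimize(cost,x0,method='Nelder-Mead',options=dict(initial_simplex=sim,xatol=.05,fatol=1e-5,maxiter=150))
    return np.r_[r.x[:2].round(1),np.degrees(r.x[2]).round(1),round(1-r.fun,3)]
C=dict(orange=((8,120,100),(22,255,255)),blue=((105,120,40),(125,255,255)),green=((50,100,50),(80,255,255)),white=((0,0,195),(179,40,255)))
E
python3 - <<'E'
from h import *
import json
# wrist pose as recorded at w1
c=cam('wrist'); im=cv2.imread('pics/w1.png')
t=cam('top'); ti=cv2.imread('pics/top0.png'); s=cam('scene'); si=cv2.imread('pics/scene0.png')
def go(n,c,im,col,xyt,shape,z0,z1,k=5):
    uv=proj(c,(xyt[0],xyt[1],z1)); m=pick(mask(im,*C[col]),uv,k); print(n,fit(c,m,xyt,shape,z0,z1))
for nm,cc,ii in(('W',c,im),('T',t,ti),('S',s,si)):
    print(nm)
    go('ring',cc,ii,'orange',(470,127,0),27,56,72,9)
    go('stand',cc,ii,'white',(628,258,0),37,0,6)
    go('tray',cc,ii,'blue',(447,-126,.6 if 0 else -.6),(136,66),0,6)
    if nm!='W': go('dish',cc,ii,'green',(635,-251,0),34,0,9)
print([im[y,x].tolist() for x,y in((375,60),(350,80),(200,100),(263,275),(278,280))])
E
```

```text
W
ring [468.    125.5     4.4     0.951]
stand [629.8  256.     7.6    0.96]
tray [ 442.    -131.4     33.3      0.982]
T
ring [469.5  129.4    4.2    0.93]
stand [631.2   260.9    -5.      0.911]
tray [ 445.8   -125.9     34.2      0.972]
dish [ 645.3   -253.6      9.5      0.962]
S
ring [469.    127.2     8.4     0.922]
stand [629.2   258.8     1.2     0.976]
tray [ 444.    -128.2     34.3      0.975]
dish [ 644.9   -254.9      9.9      0.917]
[[106, 102, 97], [66, 65, 62], [122, 122, 121], [84, 149, 210], [238, 237, 235]]
```

Run:
```python
from h import *
o=get_obs(); print(o['clock'],o['ee_pos'],o['eef_rot'])
c,im=shot('wrist','w2.png')
def go(n,m,xyt,shape,z0,z1,k=5):
    uv=proj(c,(xyt[0],xyt[1],z1)); print(n,fit(c,pick(m,uv,k),xyt,shape,z0,z1))
go('ring',mask(im,*C['orange']),(469,127,0),27,56,72,9)
go('stand',mask(im,*C['white']),(629,258,0),37,0,6)
go('tray',mask(im,*C['blue']),(444,-128,.6),(136,66),0,6)
# plate: yaw/centre from bright pixels at z=16
uv=np.array([proj(c,(472,127,16))])[0]
m=cv2.inRange(im,(200,200,200),(255,255,255)); m[:,:225]=0;m[:,300:]=0;m[:180]=0;m[295:]=0
y,x=np.nonzero(m); P=np.array([ray(c,a,b,16)[:2] for a,b in zip(x,y)])
(ctr,sz,an)=cv2.minAreaRect(P.astype(np.float32)); print('plate',ctr,sz,an)
# ejector corner screws: bright blobs in region
u0,v0=proj(c,(643,12,10)); 
m=cv2.inRange(im,(190,190,190),(255,255,255)); m[:,:325]=0; m[:,450:]=0; m[110:]=0
n,l,st,ce=cv2.connectedComponentsWithStats(m)
for i in range(1,n):
    if st[i,4]>15: print(st[i],ray(c,*ce[i],11).round(1),ray(c,*ce[i],46).round(1))
cv2.imwrite('pics/w2c.png',cv2.resize(im[0:300,220:460],None,fx=2.0,fy=2.0))
```

```text
3.525 [493.31455282  69.44052423 201.66866864] [-1.79986779e+02 -7.37079879e-04 -9.00525917e+01]
ring [468.3   128.1     4.4     0.949]
stand [629.    258.9     6.7     0.958]
tray [ 443.2   -128.5     33.7      0.984]
plate (468.5010986328125, 132.23397827148438) (59.258914947509766, 97.1797103881836) 89.94395446777344
[338   0   9  11  73] [675.4  49.9  11. ] [665.1  51.7  46. ]
[386  21  13  13 133] [657.8   5.9  11. ] [649.2  11.5  46. ]
[423  66   8   9  56] [622.5 -26.8  11. ] [617.  -18.3  46. ]
[351  80   8   9  60] [610.6  38.   11. ] [606.1  40.7  46. ]
```

step_arm(
  motion=[
    [94,[-29.3,12.4,20],[0,0,0]],
    [94,[-29.3,12.4,20],[0,0,0]],
    [94,[0,0,40],[0,0,0]],
    [94,[0,0,40],[0,0,0]],
    [94,[0,0,0],[0,0,0]],
  ],
)

```text
clock: 4.2
ee_pos: [467.1, 128.1, 79.7]
eef_rot: [179.7, -0.1, -90.0]
ft_force: [-0.2, -0.2, 0.9]
grip_width: 94.0
```

Run:
```python
from h import *
import time
imaging.read_camera('top')
imaging.read_camera('top')
o=get_obs(); print(o['clock'],o['ee_pos'],o['eef_rot'],o['ft_force'])
c,im=shot('wrist','w3.png')
m=mask(im,*C['orange']); print(fit(c,pick(m,proj(c,(468.5,128,72)),9),(468.5,128,0),27,56,72))
cv2.imwrite('pics/w3c.png',im[150:450,120:520])
```

```text
4.3 [469.12128405 128.42839353  82.77829154] [-1.79949625e+02  1.11572079e-02 -9.00259637e+01] [ 0.84626665 -0.19751194  0.62560708]
[468.1   127.8    -2.6     0.954]
```

View pics/w3c.png

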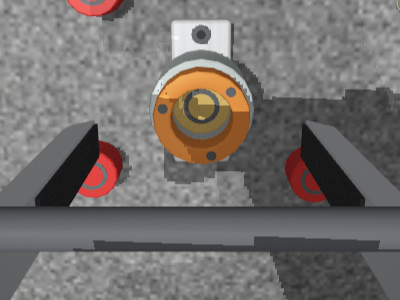

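The crop shows the ring at (322,265) centred between the fingers, brass insert with its dark circle inside; the red pucks at (215,310) and (430,320) are the decoys. Descend and grip.

step_arm(
  grip_force=20,
  motion=[
    [94,[0,0.8,13],[0,0,0]],
    [94,[0,0,10],[0,0,0]],
    [94,[0,0,0],[0,0,0]],
    [50,[0,0,0],[0,0,0]],
    [50,[0,0,0],[0,0,0]],
  ],
)

```text
clock: 4.97
ee_pos: [467.9, 128.4, 58.8]
eef_rot: [-180.0, 0.0, -90.0]
ft_force: [-1.1, -0.5, -0.3]
grip_width: 77.5
```

step_arm(
  motion=[
    [50,[0,0,0],[0,0,0]],
    [50,[0,0,0],[0,0,0]],
  ],
)

```text
clock: 5.22
ee_pos: [467.8, 128.4, 58.7]
eef_rot: [-180.0, 0.0, -90.0]
ft_force: [-0.4, -0.3, 0.1]
grip_width: 57.3
```

step_arm(
  motion=[
    [50,[0,0,0],[0,0,0]],
    [50,[0,0,0],[0,0,0]],
    [50,[0,0,-10],[0,0,0]],
    [50,[0,0,-30],[0,0,0]],
    [50,[0,0,0],[0,0,0]],
  ],
)

```text
clock: 5.85
ee_pos: [468.9, 128.7, 100.8]
eef_rot: [-179.8, 0.0, -90.0]
ft_force: [-1.0, -0.1, -0.7]
grip_width: 50.3
```

Run:
```python
from h import *
imaging.read_camera('top')
o=get_obs(); print(o['clock'],o['ee_pos'],o['eef_rot'],o['ft_force'],o['grip_width'])
c,im=shot('wrist','w4.png')
cv2.imwrite('pics/w4c.png',im[150:450,120:520])
```

```text
5.9 [468.18850732 128.50721373  99.44640195] [-1.79889891e+02  2.06765392e-02 -9.00137740e+01] [-0.71395992  0.03429682 -0.93132107] 50.020459668529014
```

View pics/w4c.png

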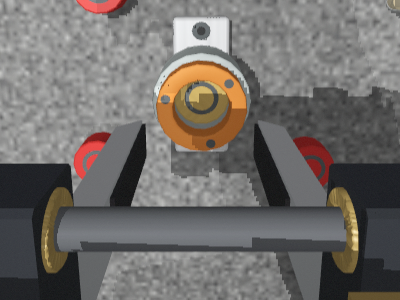

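The ring stayed on the body at (322,258): the grip closed to 50 mm and held nothing. I'll retry lower and harder, checking the width before lifting.

step_arm(
  grip_force=40,
  motion=[
    [70,[0,0,0],[0,0,0]],
    [70,[0,0,0],[0,0,0]],
    [70,[0,0,0],[0,0,0]],
    [70,[0,0,24],[0,0,0]],
    [70,[0,0,17.5],[0,0,0]],
  ],
)

```text
clock: 6.58
ee_pos: [467.5, 128.4, 56.2]
eef_rot: [180.0, -0.0, -90.0]
ft_force: [0.4, -0.3, -0.8]
grip_width: 69.6
```

step_arm(
  motion=[
    [70,[0,0,0],[0,0,0]],
    [50,[0,0,0],[0,0,0]],
    [50,[0,0,0],[0,0,0]],
    [50,[0,0,0],[0,0,0]],
    [50,[0,0,0],[0,0,0]],
  ],
)

```text
clock: 7.2
ee_pos: [467.8, 128.4, 57.3]
eef_rot: [-180.0, 0.0, -90.0]
ft_force: [0.5, -0.3, 0.6]
grip_width: 50.2
```

step_arm(
  motion=[
    [50,[0,0,0],[0,0,0]],
    [50,[0,0,0],[0,0,0]],
  ],
)

```text
clock: 7.45
ee_pos: [467.8, 128.4, 57.1]
eef_rot: [-180.0, 0.0, -90.0]
ft_force: [0.4, -0.3, 0.1]
grip_width: 49.9
```

Run:
```python
from h import *
c,im=shot('wrist','w5.png'); s,si=shot('scene','s5.png')
a=cv2.resize(im[190:340,220:420],None,fx=2,fy=2); b=cv2.resize(si[220:320,330:430],None,fx=3,fy=3)
cv2.imwrite('pics/w5c.png',np.hstack([a,b]))
m=mask(im,*C['orange']); print(fit(c,pick(m,proj(c,(468.5,128,72)),9),(468.5,128,0),27,56,72))
```

```text
[467.8   127.9     6.9     0.951]
```

View pics/w5c.png

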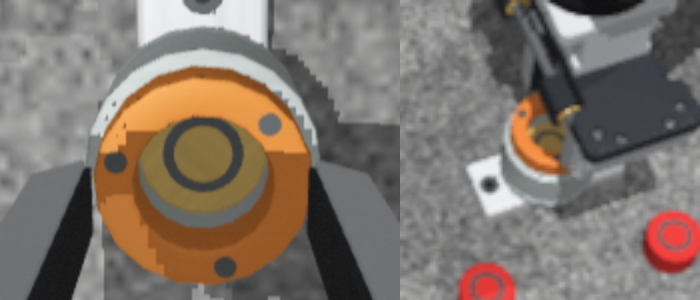

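step_arm(
  motion=[
    [30,[0,0,0],[0,0,0]],
    [30,[0,0,0],[0,0,0]],
    [30,[0,0,0],[0,0,0]],
    [30,[0,0,-4],[0,0,0]],
    [30,[0,0,-4],[0,0,0]],
  ],
)

```text
clock: 8.18
ee_pos: [467.8, 128.4, 65.4]
eef_rot: [-180.0, 0.0, -90.0]
ft_force: [0.1, 0.4, 0.8]
grip_width: 29.9
```

Run:
```python
from h import *
imaging.read_camera('top')
o=get_obs(); print(o['clock'],o['ee_pos'],o['ft_force'],o['grip_width'])
c,im=shot('wrist','w6.png')
m=mask(im,*C['orange']);m=pick(m,proj(c,(468.5,128,72)),9)
for z in (56,64): print(z,fit(c,m,(468.5,128,0),27,z,z+16), fit(c,m,(468.5,128,0),25,z,z+16))
a=cv2.resize(im[190:340,220:420],None,fx=2,fy=2);cv2.imwrite('pics/w6c.png',a)
```

```text
8.225 [468.06882642 128.48266569  65.926426  ] [ 0.19845924 -0.46734767  0.41532848] 29.754279717463238
56 [467.9   127.9     6.7     0.913] [469.2   127.9     0.6     0.926]
64 [469.    127.9    -1.2     0.845] [470.8  127.8    3.1    0.95]
```

View pics/w6c.png

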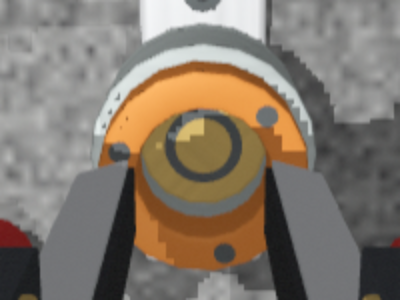

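The fingers close freely to 30 mm above the ring, so the real fingertips are well above the reported TCP (finger image scale suggests about 25 mm). I'll check this with a gentle touch on the ring's top.

step_arm(
  motion=[
    [30,[0,0,3],[0,0,0]],
    [30,[0,0,3],[0,0,0]],
    [30,[0,0,2],[0,0,0]],
    [30,[0,0,0],[0,0,0]],
  ],
)

```text
clock: 8.78
ee_pos: [467.6, 128.4, 56.8]
eef_rot: [180.0, -0.0, -90.0]
ft_force: [0.2, -0.1, -0.5]
grip_width: 29.6
```

step_arm(
  motion=[
    [30,[0,0,2],[0,0,0]],
    [30,[0,0,0],[0,0,0]],
  ],
)

```text
clock: 9.02
ee_pos: [467.7, 128.4, 54.9]
eef_rot: [180.0, -0.0, -90.0]
ft_force: [0.7, 0.0, 0.4]
grip_width: 29.9
```

step_arm(
  motion=[
    [30,[0,0,2],[0,0,0]],
    [30,[0,0,0],[0,0,0]],
  ],
)

```text
clock: 9.28
ee_pos: [467.7, 128.4, 52.9]
eef_rot: [180.0, -0.0, -90.0]
ft_force: [-0.6, -0.3, -0.1]
grip_width: 30.1
```

step_arm(
  motion=[
    [30,[0,0,2],[0,0,0]],
    [30,[0,0,0],[0,0,0]],
  ],
)

```text
clock: 9.52
ee_pos: [467.6, 128.4, 50.9]
eef_rot: [180.0, -0.0, -90.0]
ft_force: [0.5, -0.1, 0.6]
grip_width: 30.1
```

step_arm(
  motion=[
    [30,[0,0,2],[0,0,0]],
    [30,[0,0,0],[0,0,0]],
  ],
)

```text
clock: 9.78
ee_pos: [467.7, 128.4, 48.9]
eef_rot: [180.0, -0.0, -90.0]
ft_force: [-0.1, -0.1, -0.2]
grip_width: 30.1
```

Run:
```python
from h import *
o=get_obs(); print(o['clock'],o['ee_pos'],o['ft_force'],o['grip_width'])
c,im=shot('wrist','w7.png'); s,si=shot('scene','s7.png')
a=cv2.resize(im[190:340,220:420],None,fx=2,fy=2); b=cv2.resize(si[200:300,330:430],None,fx=3,fy=3,interpolation=cv2.INTER_CUBIC)
cv2.imwrite('pics/w7c.png',np.hstack([a,b]))
```

```text
9.775 [467.6523449  128.40973282  48.88241959] [-0.0590395  -0.12982244 -0.23804921] 30.12703301419858
```

View pics/w7c.png

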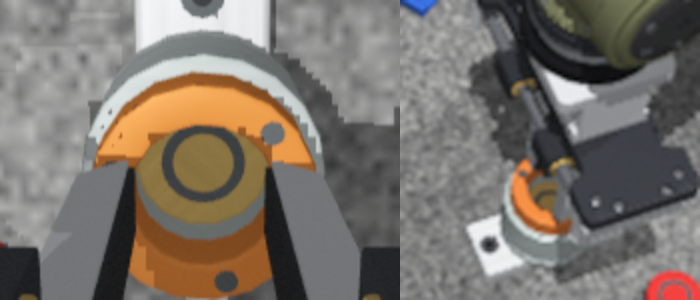

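step_arm(
  motion=[
    [30,[0,0,1.5],[0,0,0]],
    [30,[0,0,0],[0,0,0]],
  ],
)

```text
clock: 10.12
ee_pos: [468.0, 128.5, 48.2]
eef_rot: [-180.0, 0.0, -90.0]
ft_force: [-3.2, -0.8, 9.8]
grip_width: 29.7
```

step_arm(
  motion=[
    [30,[0,0,1.5],[0,0,0]],
    [30,[0,0,0],[0,0,0]],
  ],
)

```text
clock: 10.38
ee_pos: [468.2, 128.7, 47.9]
eef_rot: [-179.9, 0.0, -90.0]
ft_force: [-10.2, -1.7, 26.4]
grip_width: 30.1
```

step_arm(
  motion=[
    [30,[0,0,1.5],[0,0,0]],
    [30,[0,0,0],[0,0,0]],
  ],
)

```text
clock: 10.62
ee_pos: [468.6, 128.8, 47.7]
eef_rot: [-179.9, 0.0, -90.0]
ft_force: [-16.4, -3.2, 43.8]
grip_width: 29.8
```

Contact at reported z ≈ 48.3 with the ring top at 72, so the real fingertips sit about 24 mm above the reported TCP (wrist image agrees: 24.5). From now on tip z = TCP z + 23.7. Back off, open and grip the ring with the tip at z ≈ 58.

step_arm(
  grip_force=30,
  motion=[
    [30,[0,0,-20],[0,0,0]],
    [76,[0,0,-10],[0,0,0]],
    [76,[0,0,0],[0,0,0]],
    [76,[0,0,0],[0,0,0]],
    [76,[0,0,0],[0,0,0]],
  ],
)

```text
clock: 11.25
ee_pos: [467.5, 128.3, 73.9]
eef_rot: [179.9, -0.0, -90.0]
ft_force: [-0.1, -0.3, 0.2]
grip_width: 66.3
```

step_arm(
  motion=[
    [76,[0,0,0],[0,0,0]],
    [76,[0,0,20],[0,0,0]],
    [76,[0,0,12],[0,0,0]],
    [76,[0,0,0],[0,0,0]],
  ],
)

```text
clock: 11.75
ee_pos: [467.3, 128.3, 41.8]
eef_rot: [179.9, -0.0, -90.0]
ft_force: [0.5, 0.5, 0.4]
grip_width: 76.6
```

step_arm(
  motion=[
    [76,[0,-0.3,7.5],[0,0,0]],
    [76,[0,0,0],[0,0,0]],
    [40,[0,0,0],[0,0,0]],
    [40,[0,0,0],[0,0,0]],
    [40,[0,0,0],[0,0,0]],
  ],
)

```text
clock: 12.38
ee_pos: [468.2, 128.4, 35.3]
eef_rot: [-180.0, 0.0, -90.0]
ft_force: [-0.1, -0.3, 1.5]
grip_width: 53.1
```

step_arm(
  motion=[
    [40,[0,0,0],[0,0,0]],
    [40,[0,0,0],[0,0,0]],
  ],
)

```text
clock: 12.62
ee_pos: [468.2, 128.4, 35.3]
eef_rot: [-180.0, 0.0, -90.0]
ft_force: [0.1, -1.2, 3.4]
grip_width: 53.3
```

step_arm(
  motion=[
    [40,[0,0,-10],[0,0,0]],
    [40,[0,0,-20],[0,0,0]],
    [40,[0,0,-30],[0,0,0]],
    [40,[-32.6,-40.3,0],[0,0,0]],
    [40,[-32.6,-40.3,0],[0,0,0]],
  ],
)

```text
clock: 13.25
ee_pos: [550.0, 194.4, 96.5]
eef_rot: [-179.9, 0.0, -90.0]
ft_force: [-0.4, -0.3, 1.0]
grip_width: 53.4
```

step_arm(
  motion=[
    [40,[-32.6,-40.3,0],[0,0,0]],
    [40,[-32.5,-40.1,0],[0,0,0]],
    [40,[0,0,20],[0,0,0]],
    [40,[0,0,0],[0,0,0]],
    [40,[0,0,0],[0,0,0]],
  ],
)

```text
clock: 13.88
ee_pos: [628.6, 258.1, 75.8]
eef_rot: [180.0, -0.0, -90.0]
ft_force: [-0.5, 0.9, -0.1]
grip_width: 53.3
```

Run:
```python
from h import *
o=get_obs(); print(o['clock'],o['ee_pos'],o['ft_force'],o['grip_width'])
c,im=shot('wrist','w8.png')
m=mask(im,*C['orange']);z=o['ee_pos'][2]+20.7
x,y=o['ee_pos'][:2]
print(fit(c,pick(m,proj(c,(x,y,z+16)),9),(x,y,0),27,z,z+16))
m=pick(mask(im,*C['white']),proj(c,(629,245,5))); print(fit(c,m,(629,258,0),37,0,6))
cv2.imwrite('pics/w8c.png',im[130:430,120:520])
```

```text
13.875 [628.63873917 258.09126357  75.77745967] [-0.50759185  0.89297376 -0.12109446] 53.250319669118035
[628.3   258.4     0.9     0.952]
[ 6.313e+02  2.599e+02 -2.600e+00  5.440e-01]
```

View pics/w8c.png

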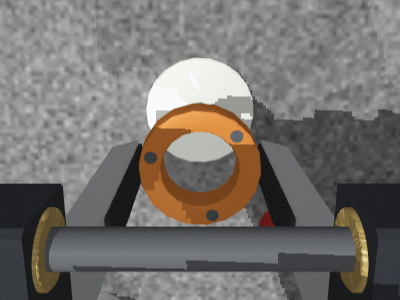

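The ring is held at (320,293) above the white stand. Lowering.

step_arm(
  motion=[
    [40,[-0.4,-0.6,35],[0,0,0]],
    [40,[0,0,30],[0,0,0]],
    [40,[0,0,15],[0,0,0]],
    [40,[0,0,5],[0,0,0]],
    [40,[0,0,0],[0,0,0]],
  ],
)

```text
clock: 14.55
ee_pos: [630.1, 259.1, -9.0]
eef_rot: [-179.9, 0.0, -90.0]
ft_force: [-0.2, -0.1, 0.4]
grip_width: 53.5
```

step_arm(
  motion=[
    [40,[0,0,3],[0,0,0]],
    [40,[0,0,0],[0,0,0]],
  ],
)

```text
clock: 14.8
ee_pos: [629.8, 259.1, -12.6]
eef_rot: [-180.0, 0.0, -90.0]
ft_force: [0.5, -0.0, -0.4]
grip_width: 53.4
```

step_arm(
  motion=[
    [40,[0,0,1.5],[0,0,0]],
    [40,[0,0,0],[0,0,0]],
    [76,[0,0,0],[0,0,0]],
    [76,[0,0,0],[0,0,0]],
    [76,[0,0,0],[0,0,0]],
  ],
)

```text
clock: 15.42
ee_pos: [629.7, 259.1, -14.4]
eef_rot: [-180.0, 0.0, -90.0]
ft_force: [-0.6, -0.5, -0.2]
grip_width: 75.5
```

step_arm(
  motion=[
    [76,[0,0,-15],[0,0,0]],
    [94,[0,0,-40],[0,0,0]],
    [94,[0,0,-50],[0,0,0]],
    [94,[0,0,0],[0,0,0]],
    [94,[0,0,0],[0,0,0]],
  ],
)

```text
clock: 16.05
ee_pos: [629.5, 259.0, 90.6]
eef_rot: [180.0, -0.0, -90.0]
ft_force: [0.4, 0.1, -0.0]
grip_width: 93.7
```

Run:
```python
from h import *
o=get_obs(); print(o['clock'],o['ee_pos'],o['ft_force'],o['grip_width'])
c,im=shot('wrist','w9.png')
m=mask(im,*C['orange']); print(fit(c,pick(m,proj(c,(629,259,20)),9),(629,259,0),27,6,22))
s,si=shot('scene')
print('S',fit(s,pick(mask(si,*C['orange']),proj(s,(629,259,20)),9),(629,259,0),27,6,22))
```

```text
16.05 [629.47718337 259.00809604  90.64996281] [ 0.43916318  0.08164342 -0.04499908] 93.73299315246116
[629.8   259.5     4.3     0.948]
S [6.345e+02 2.550e+02 6.500e+00 2.590e-01]
```

step_arm(
  motion=[
    [94,[32.8,40.3,0],[0,0,0]],
    [94,[32.8,40.3,0],[0,0,0]],
    [94,[32.8,40.3,0],[0,0,0]],
    [94,[32.6,40.3,0],[0,0,0]],
    [94,[0,0,0],[0,0,0]],
  ],
)

```text
clock: 16.77
ee_pos: [466.1, 126.7, 89.9]
eef_rot: [179.9, -0.0, -90.1]
ft_force: [0.7, -0.6, 0.2]
grip_width: 93.9
```

Run:
```python
from h import *
imaging.read_camera('top');imaging.read_camera('top');imaging.read_camera('top')
o=get_obs(); print(o['clock'],o['ee_pos'],o['ft_force'],o['grip_width'])
c,im=shot('wrist','w10.png')
for l,z in (('cell_body',56),('insert',46),('base_plate',16)):
    for d in imaging.spot_in(l,'wrist')[:2]:
        b=d['extent']; print(l,round(d['score'],2),np.round(b),ray(c,(b[0]+b[2])/2,(b[1]+b[3])/2,z).round(1))
cv2.imwrite('pics/w10c.png',im[130:430,120:520])
d=im.copy()
a=np.linspace(0,6.283,100)
for r,z in((31,56),(19.5,56),(18,46)):
    for t in a:
        u,v=proj(c,(468.3+r*np.cos(t),128+r*np.sin(t),z)); cv2.circle(d,(int(u),int(v)),0,(0,0,255),-1)
cv2.imwrite('pics/w10d.png',cv2.resize(d[180:380,200:440],None,fx=3,fy=3))
```

```text
16.925 [469.14173993 128.46211947  90.49642023] [ 0.00102703 -0.33303706  0.68924584] 94.12075300746488
cell_body 0.96 [271. 194. 375. 304.] [472.9 126.6  56. ]
cell_body 0.54 [ 60.   0. 176.  55.] [594.8 235.9  56. ]
insert 0.84 [403. 292. 439. 348.] [422.3  62.4  46. ]
insert 0.68 [292. 224. 350. 283.] [467.6 127.6  46. ]
base_plate 0.97 [293. 166. 352. 310.] [470.5 126.9  16. ]
```

View pics/w10d.png

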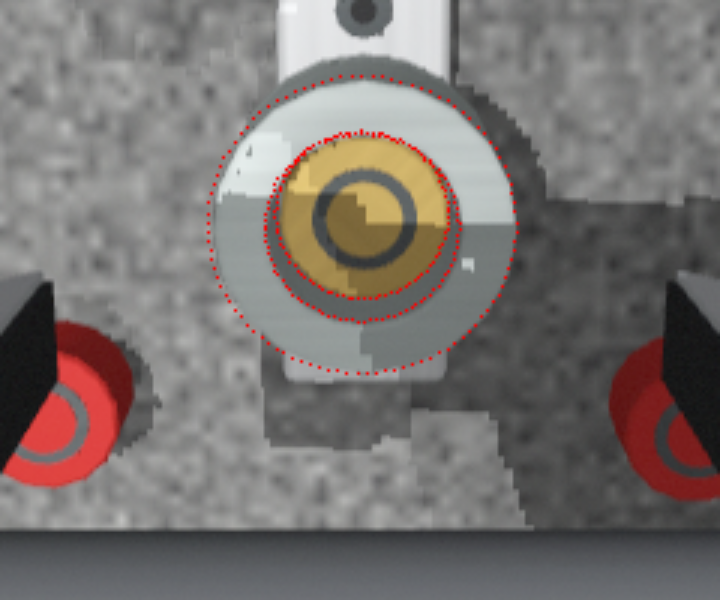

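The overlay fits: the steel body with the brass insert (dark circle) is centred at about (468, 127.3). Gripping the body.

step_arm(
  grip_force=40,
  motion=[
    [80,[1,0.8,30],[0,0,0]],
    [80,[0,0,30],[0,0,0]],
    [80,[0,0,20],[0,0,0]],
    [80,[0,0,6],[0,0,0]],
    [80,[0,0,0],[0,0,0]],
  ],
)

```text
clock: 17.75
ee_pos: [467.8, 127.3, 4.6]
eef_rot: [180.0, -0.0, -90.0]
ft_force: [0.4, 0.8, 0.1]
grip_width: 80.1
```

step_arm(
  motion=[
    [45,[0,0,0],[0,0,0]],
    [45,[0,0,0],[0,0,0]],
    [45,[0,0,0],[0,0,0]],
    [45,[0,0,0],[0,0,0]],
  ],
)

```text
clock: 18.25
ee_pos: [468.1, 127.2, 5.2]
eef_rot: [-179.9, 0.0, -90.0]
ft_force: [-0.9, 0.4, 6.1]
grip_width: 62.2
```

step_arm(
  motion=[
    [45,[0,0,-10],[0,0,0]],
    [45,[0,0,-25],[0,0,0]],
    [45,[0,0,-35],[0,0,0]],
    [45,[0,0,-10],[0,0,0]],
    [45,[0,0,0],[0,0,0]],
  ],
)

```text
clock: 18.88
ee_pos: [467.5, 127.1, 84.4]
eef_rot: [-180.0, 0.0, -90.0]
ft_force: [0.1, -0.3, -6.1]
grip_width: 62.2
```

step_arm(
  motion=[
    [45,[20,-31,0],[0,0,0]],
    [45,[29,-45,0],[0,0,0]],
    [45,[29,-45,0],[0,0,0]],
    [45,[23,-36,0],[0,0,0]],
    [45,[14.7,-24,0],[0,0,0]],
  ],
)

```text
clock: 19.5
ee_pos: [649.0, 10.0, 81.9]
eef_rot: [179.8, 0.0, -90.1]
ft_force: [-0.3, 0.6, -4.8]
grip_width: 62.4
```

Run:
```python
from h import *
for i in range(4): imaging.read_camera('top')
o=get_obs(); print(o['clock'],o['ee_pos'],o['eef_rot'],o['ft_force'],o['grip_width'])
c,im=shot('wrist','w11.png')
d=im.copy(); a=np.linspace(0,6.283,100); x,y,z=o['ee_pos']; zb=z+10.8
for r,zz in((31,zb+40),(19.5,zb+40),(18,zb+30)):
    for t in a:
        u,v=proj(c,(x+r*np.cos(t),y+r*np.sin(t),zz)); cv2.circle(d,(int(u),int(v)),0,(0,0,255),-1)
for sx in(40,-40):
  for sy in(40,-40):
    pass
cv2.imwrite('pics/w11d.png',cv2.resize(d[100:400,160:480],None,fx=2,fy=2))
m=cv2.inRange(im,(170,170,170),(255,255,255)); n,l,st,ce=cv2.connectedComponentsWithStats(m)
for i in range(1,n):
    if 25<st[i,4]<200: print(st[i],ray(c,*ce[i],11).round(1))
```

```text
19.7 [647.68895783  11.31180571  82.30314941] [ 1.79811330e+02  1.28302885e-02 -9.00398958e+01] [-1.11072063 -0.16499506 -4.88825972] 62.33089872921401
[192   3  11   5  35] [794.5  85.6  11. ]
[237  17  14  11  66] [785.1  58.   11. ]
[264  33   9   9  50] [776.4  43.7  11. ]
[469  57   5  13  51] [761.6 -83.1  11. ]
[257  79   4  10  27] [749.2  49.9  11. ]
[ 96 101   6   8  28] [736.8 152.8  11. ]
[166 145   7   7  34] [710.1 110.3  11. ]
[192 147   7   7  31] [708.1  92.7  11. ]
[153 165   8  10  46] [695.8 119.9  11. ]
[354 177  12  12 116] [687.4 -15.1  11. ]
[257 195  12  12 115] [675.3  49.9  11. ]
[183 198  11   5  33] [676.1 100.8  11. ]
[194 220  10  14  50] [657.1  94.1  11. ]
[147 246   7   9  33] [641.4 129.3  11. ]
[241 257  13   8  45] [633.7  63.5  11. ]
[115 278   6   7  29] [618.7 154.   11. ]
```

View pics/w11d.png

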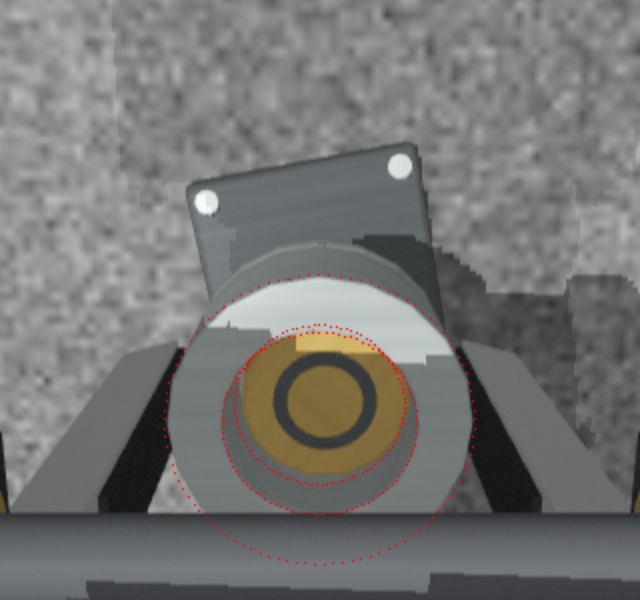

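Body held, seen at (320,295) with the insert inside; the ejector's far screws at (360,183) and (263,201) put its centre at (649.0, 11.5), matching the earlier measurement. Lowering over the pin.

step_arm(
  motion=[
    [45,[0,-1.3,25],[0,0,0]],
    [45,[0,0,20],[0,0,0]],
    [45,[0,0,5],[0,0,0]],
    [45,[0,0,0],[0,0,0]],
  ],
)

```text
clock: 20.25
ee_pos: [649.8, 11.5, 34.6]
eef_rot: [180.0, 0.0, -90.0]
ft_force: [0.0, 0.4, -3.7]
grip_width: 62.4
```

step_arm(
  motion=[
    [45,[0,0,4],[0,0,0]],
    [45,[0,0,4],[0,0,0]],
    [45,[0,0,4],[0,0,0]],
    [45,[0,0,0],[0,0,0]],
  ],
)

```text
clock: 20.75
ee_pos: [649.8, 11.3, 22.3]
eef_rot: [180.0, 0.0, -90.0]
ft_force: [0.6, 0.2, -3.8]
grip_width: 62.3
```

step_arm(
  motion=[
    [45,[0,0,4],[0,0,0]],
    [45,[0,0,4],[0,0,0]],
    [45,[0,0,4],[0,0,0]],
    [45,[0,0,4],[0,0,0]],
    [45,[0,0,0],[0,0,0]],
  ],
)

```text
clock: 21.38
ee_pos: [649.7, 11.4, 6.1]
eef_rot: [180.0, 0.0, -90.0]
ft_force: [0.4, -0.5, -3.5]
grip_width: 62.4
```

step_arm(
  motion=[
    [45,[0,0,3],[0,0,0]],
    [45,[0,0,1.5],[0,0,0]],
    [45,[0,0,0],[0,0,0]],
  ],
)

```text
clock: 21.75
ee_pos: [649.8, 11.4, 1.9]
eef_rot: [180.0, 0.0, -90.0]
ft_force: [-0.1, 0.4, -4.4]
grip_width: 62.5
```

step_arm(
  motion=[
    [45,[0,0,1.5],[0,0,0]],
    [45,[0,0,0],[0,0,0]],
  ],
)

```text
clock: 22.0
ee_pos: [649.9, 11.4, 0.4]
eef_rot: [180.0, 0.0, -90.0]
ft_force: [-0.9, 0.9, -3.6]
grip_width: 62.0
```

step_arm(
  motion=[
    [45,[0,0,1.2],[0,0,0]],
    [45,[0,0,0],[0,0,0]],
  ],
)

```text
clock: 22.25
ee_pos: [649.9, 11.3, -0.7]
eef_rot: [-180.0, 0.0, -90.0]
ft_force: [0.2, -0.2, -3.8]
grip_width: 62.3
```

step_arm(
  motion=[
    [45,[0,0,0.8],[0,0,0]],
    [45,[0,0,0],[0,0,0]],
  ],
)

```text
clock: 22.5
ee_pos: [650.0, 11.4, -0.8]
eef_rot: [-180.0, -0.0, -90.0]
ft_force: [-4.4, -0.4, 5.1]
grip_width: 62.3
```

Contact at the expected height. Release slowly, then check.

step_arm(
  motion=[
    [72,[0,0,0],[0,0,0]],
    [72,[0,0,0],[0,0,0]],
    [84,[0,0,0],[0,0,0]],
    [84,[0,0,0],[0,0,0]],
    [84,[0,0,-10],[0,0,0]],
  ],
)

```text
clock: 23.12
ee_pos: [649.5, 11.4, 8.2]
eef_rot: [179.9, 0.0, -90.0]
ft_force: [-0.3, -0.2, 0.2]
grip_width: 83.9
```

step_arm(
  motion=[
    [84,[0,0,-30],[0,0,0]],
    [84,[0,0,-40],[0,0,0]],
    [84,[0,0,-30],[0,0,0]],
    [84,[0,0,0],[0,0,0]],
    [84,[0,0,0],[0,0,0]],
  ],
)

```text
clock: 23.75
ee_pos: [649.5, 11.4, 107.8]
eef_rot: [179.9, 0.0, -90.0]
ft_force: [0.2, 0.2, -0.2]
grip_width: 84.1
```

Run:
```python
from h import *
o=get_obs(); print(o['clock'],o['ee_pos'],o['eef_rot'],o['ft_force'],o['grip_width'])
c,im=shot('wrist','w12.png')
d=im.copy(); a=np.linspace(0,6.283,100); x,y=649.5,11.4
for r,zz in((31,50),(18,68)):
    for t in a:
        u,v=proj(c,(x+r*np.cos(t),y+r*np.sin(t),zz)); cv2.circle(d,(int(u),int(v)),0,(0,0,255),-1)
cv2.imwrite('pics/w12d.png',cv2.resize(d[130:350,200:440],None,fx=2.5,fy=2.5))
```

```text
23.75 [649.49309542  11.37029512 107.75279402] [ 1.79939719e+02  3.30377920e-03 -9.00152796e+01] [ 0.19445204  0.24200118 -0.17351612] 84.09722550708476
```

View pics/w12d.png

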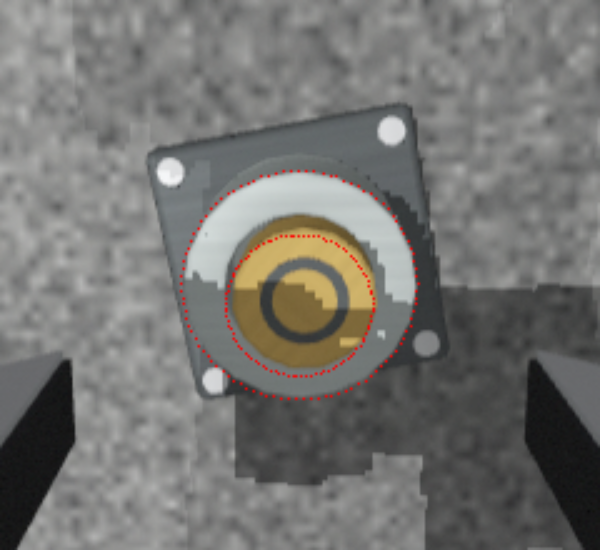

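Run:
```python
from h import *
c=cam('wrist'); im=cv2.imread('pics/w12.png')
m=mask(im,(10,80,60),(30,255,255)); m=pick(m,proj(c,(650,11.4,68)),7)
print(cv2.boundingRect(m))
for dz in(0,-4,-8,-12,-18): print(dz,fit(c,m,(650,11.4,0),18,50,68+dz))
```

```text
(293, 216, 58, 61)
0 [651.8    10.6     3.3     0.969]
-4 [6.509e+02 1.060e+01 1.000e-01 9.800e-01]
-8 [650.5    10.7     4.      0.936]
-12 [650.5   10.6    0.7    0.89]
-18 [650.5    10.7     8.4     0.825]
```

The insert is raised (silhouette best at top z 64–68) at about (651, 10.7), and the body is centred on the ejector. Gripping the insert.

step_arm(
  grip_force=30,
  motion=[
    [70,[0.6,-1.2,30],[0,0,0]],
    [66,[0,0,30],[0,0,0]],
    [60,[0,0,12],[0,0,0]],
    [60,[0,0,5],[0,0,0]],
    [60,[0,0,0],[0,0,0]],
  ],
)

```text
clock: 24.42
ee_pos: [651.4, 10.7, 32.0]
eef_rot: [-180.0, 0.0, -90.0]
ft_force: [-1.4, -0.0, 0.3]
grip_width: 59.9
```

step_arm(
  motion=[
    [25,[0,0,0],[0,0,0]],
    [25,[0,0,0],[0,0,0]],
    [25,[0,0,0],[0,0,0]],
    [25,[0,0,0],[0,0,0]],
    [25,[0,0,0],[0,0,0]],
  ],
)

```text
clock: 25.05
ee_pos: [651.3, 10.8, 31.9]
eef_rot: [-180.0, 0.0, -90.0]
ft_force: [-0.1, -0.2, 3.5]
grip_width: 34.1
```

step_arm(
  motion=[
    [25,[0,0,0],[0,0,0]],
    [25,[0,0,-5],[0,0,0]],
    [25,[0,0,-10],[0,0,0]],
    [25,[0,0,-25],[0,0,0]],
    [25,[0,0,0],[0,0,0]],
  ],
)

```text
clock: 25.68
ee_pos: [652.1, 10.7, 73.7]
eef_rot: [-179.8, -0.0, -90.0]
ft_force: [0.0, 0.1, -1.4]
grip_width: 34.0
```

Run:
```python
from h import *
imaging.read_camera('top');imaging.read_camera('top')
o=get_obs(); print(o['clock'],o['ee_pos'],o['eef_rot'],o['ft_force'],o['grip_width'])
c,im=shot('wrist','w13.png')
cv2.imwrite('pics/w13d.png',cv2.resize(im[130:350,200:440],None,fx=2.5,fy=2.5))
```

```text
25.775 [650.88627462  10.76056113  71.1126725 ] [ 1.79981172e+02 -3.25518378e-04 -9.00153384e+01] [-0.04382609 -0.69974634 -1.61568756] 34.20578724687412
```

View pics/w13d.png

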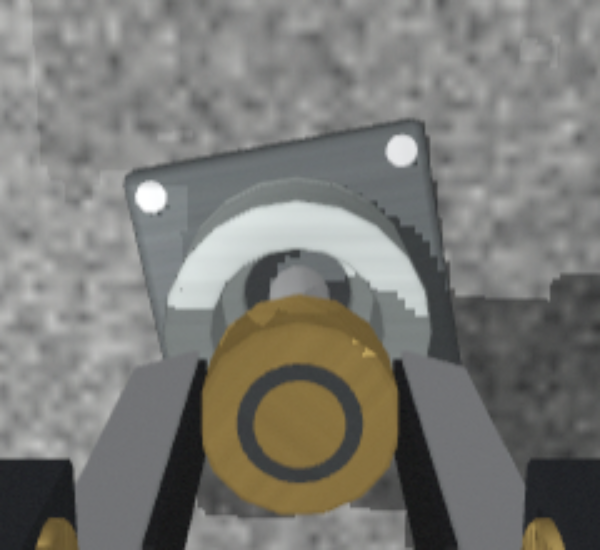

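The insert is held upright between the pads at (320,297), and the bare pin shows in the seated body. Checking clearances towards the dish.

Run:
```python
from h import *
s=cam('scene')
for n,u,v,z in(('balcorner',243,93,0),('balleft',133,122,0),('box',128,182,0),('botl',150,215,0)): print(n,ray(s,u,v,z).round())
```

```text
balcorner [ 584. -455.   -0.]
balleft [ 858. -453.    0.]
box [ 900. -280.    0.]
botl [ 870. -177.    0.]
```

step_arm(
  motion=[
    [25,[0,0,-15],[0,0,0]],
    [25,[25,0,0],[0,0,0]],
    [25,[45,1,0],[0,0,0]],
    [25,[50,1,0],[0,0,0]],
    [25,[50,1,0],[0,0,0]],
  ],
)

```text
clock: 26.45
ee_pos: [648.0, -160.7, 87.2]
eef_rot: [-180.0, -0.0, -90.0]
ft_force: [0.3, 0.0, -1.0]
grip_width: 34.3
```

Run:
```python
from h import *
for i in range(4): imaging.read_camera('top')
o=get_obs(); print(o['clock'],o['ee_pos'],o['eef_rot'],o['ft_force'],o['grip_width'])
c,im=shot('wrist','w14.png'); m0=mask(im,*C['green']); print(cv2.boundingRect(m0),proj(c,(645,-254,9)))
m=pick(m0,proj(c,(645,-254,9)),7); print(fit(c,m,(645,-254,0),34,0,9))
b=mask(im,(10,80,60),(30,255,255)); x,y,z=o['ee_pos']; zz=z+14
print(fit(c,pick(b,proj(c,(x,y,zz+22)),7),(x,y,0),18,zz,zz+22))
```

```text
26.65 [ 647.93872392 -159.76552872   86.7606896 ] [ 1.79994787e+02  1.15081394e-02 -9.01005474e+01] [-0.25371145  0.56530199 -1.02516932] 34.18076704564371
(405, 196, 98, 93) (np.float64(453.2940412689112), np.float64(242.34007446505223))
[ 643.7   -254.8      1.2      0.967]
[ 648.3   -159.5      6.2      0.953]
```

step_arm(
  motion=[
    [25,[40,2,0],[0,0,0]],
    [25,[40,2,0],[0,0,0]],
    [25,[15,0,20],[0,0,0]],
    [25,[0,0,30],[0,0,0]],
    [25,[0,0,25],[0,0,0]],
  ],
)

```text
clock: 27.32
ee_pos: [643.8, -252.4, 9.2]
eef_rot: [179.9, 0.1, -89.9]
ft_force: [-0.8, -0.8, -0.7]
grip_width: 34.2
```

step_arm(
  motion=[
    [25,[0,0,10],[0,0,0]],
    [25,[0,0,6],[0,0,0]],
    [25,[0,0,0],[0,0,0]],
    [25,[0,0,2],[0,0,0]],
    [25,[0,0,0],[0,0,0]],
  ],
)

```text
clock: 27.95
ee_pos: [644.2, -254.3, -6.0]
eef_rot: [-180.0, -0.0, -90.0]
ft_force: [-1.1, -0.1, -0.5]
grip_width: 34.1
```

step_arm(
  motion=[
    [25,[0,0,2],[0,0,0]],
    [25,[0,0,0],[0,0,0]],
  ],
)

```text
clock: 28.2
ee_pos: [643.9, -254.3, -8.5]
eef_rot: [180.0, 0.0, -90.0]
ft_force: [0.0, -0.0, -1.0]
grip_width: 34.1
```

step_arm(
  motion=[
    [25,[0,0,1.5],[0,0,0]],
    [25,[0,0,0],[0,0,0]],
  ],
)

```text
clock: 28.45
ee_pos: [644.1, -254.3, -9.9]
eef_rot: [-180.0, -0.0, -90.0]
ft_force: [0.7, 0.8, -0.4]
grip_width: 34.5
```

step_arm(
  motion=[
    [25,[0,0,1],[0,0,0]],
    [25,[0,0,0],[0,0,0]],
  ],
)

```text
clock: 28.7
ee_pos: [644.2, -254.4, -10.0]
eef_rot: [-180.0, -0.0, -90.0]
ft_force: [-3.9, 0.7, 6.6]
grip_width: 34.2
```

step_arm(
  motion=[
    [44,[0,0,0],[0,0,0]],
    [56,[0,0,0],[0,0,0]],
    [64,[0,0,0],[0,0,0]],
    [64,[0,0,-15],[0,0,0]],
    [80,[0,0,-40],[0,0,0]],
  ],
)

```text
clock: 29.32
ee_pos: [643.2, -253.9, 43.7]
eef_rot: [179.8, 0.1, -90.0]
ft_force: [-0.1, -0.3, 0.7]
grip_width: 70.8
```

step_arm(
  motion=[
    [80,[0,0,-50],[0,0,0]],
    [80,[0,0,-20],[0,0,0]],
    [80,[0,0,0],[0,0,0]],
    [80,[0,0,0],[0,0,0]],
  ],
)

```text
clock: 29.82
ee_pos: [643.3, -253.9, 112.0]
eef_rot: [179.9, 0.1, -90.0]
ft_force: [-0.0, -0.4, -1.2]
grip_width: 79.9
```

Run:
```python
from h import *
o=get_obs(); print(o['clock'],o['ee_pos'],o['ft_force'],o['grip_width'])
c,im=shot('wrist','w15.png')
m=pick(mask(im,*C['green']),proj(c,(644,-254,9)),9); print('dish',fit(c,m,(644,-254,0),34,0,9))
b=mask(im,(10,80,60),(30,255,255)); print('insert',fit(c,pick(b,proj(c,(644,-254,26)),7),(644,-254,0),18,4,26))
t,ti=shot('top')
def go(n,col,x,y,r,z0,z1): print(n,fit(t,pick(mask(ti,*C[col]),proj(t,(x,y,z1)),7),(x,y,0),r,z0,z1))
go('ringT','orange',630,260,27,6,22); go('jarT','blue',462,337,27,40,55)
```

```text
29.825 [ 643.30274486 -253.94881639  112.01387753] [-0.00251714 -0.4199289  -1.17860596] 79.91476017783033
dish [ 643.9   -255.       7.7      0.974]
insert [ 644.7   -253.8      8.       0.942]
ringT [631.3   260.5     1.4     0.855]
jarT [461.1   337.6     6.6     0.938]
```

step_arm(
  motion=[
    [80,[-30,13,0],[0,0,0]],
    [80,[-48,22,0],[0,0,0]],
    [80,[-48,22,0],[0,0,0]],
    [80,[-48,22,0],[0,0,0]],
    [80,[-48,22,0],[0,0,0]],
  ],
)

```text
clock: 30.55
ee_pos: [541.8, -30.7, 113.1]
eef_rot: [179.9, 0.0, -90.0]
ft_force: [0.2, 0.2, 0.2]
grip_width: 80.0
```

step_arm(
  motion=[
    [80,[-48,22,0],[0,0,0]],
    [80,[-48,22,0],[0,0,0]],
    [80,[-40,18,0],[0,0,0]],
    [80,[-24,12,0],[0,0,0]],
    [80,[0,0,0],[0,0,0]],
  ],
)

```text
clock: 31.18
ee_pos: [468.3, 128.8, 113.4]
eef_rot: [179.9, -0.0, -89.9]
ft_force: [-0.4, -0.9, 0.0]
grip_width: 80.3
```

Run:
```python
from h import *
for i in range(4): imaging.read_camera('top')
o=get_obs(); print(o['clock'],o['ee_pos'],o['eef_rot'],o['ft_force'],o['grip_width'])
c,im=shot('wrist','w16.png')
for d in imaging.spot_in('base_plate','wrist')[:2]:
    b=d['extent']; print(np.round(b),d['score'],ray(c,(b[0]+b[2])/2,(b[1]+b[3])/2,16).round(1))
d=im.copy()
for P,z in((([-50,-20],[50,-20],[50,20],[-50,20]),16),(11,20)):
    if z==20: P=[(11*np.cos(t),11*np.sin(t)) for t in np.linspace(0,6.28,40)]
    cv2.polylines(d,[np.array([proj(c,(468+p[0],127.5+p[1],z)) for p in P]).astype(np.int32)],True,(0,0,255))
cv2.imwrite('pics/w16d.png',cv2.resize(d[130:350,200:440],None,fx=2.5,fy=2.5))
```

```text
31.375 [469.42887521 126.96683219 113.71163631] [ 1.79969862e+02 -1.21963724e-02 -9.00695695e+01] [ 1.22996392 -0.18360346  0.21264916] 80.06158608535563
[291. 166. 349. 298.] 0.95 [470.1 126.9  16. ]
```

View pics/w16d.png

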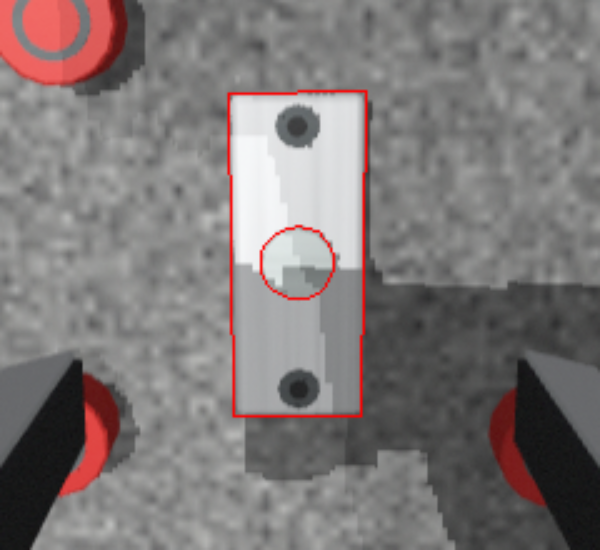

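The plate overlay fits exactly (centre 468, 127.5, yaw 0). Gripping it.

step_arm(
  grip_force=45,
  motion=[
    [64,[-0.5,0.8,40],[0,0,0]],
    [64,[0,0,45],[0,0,0]],
    [64,[0,0,32],[0,0,0]],
    [64,[0,0,12],[0,0,0]],
    [64,[0,0,0],[0,0,0]],
  ],
)

```text
clock: 32.1
ee_pos: [468.5, 128.0, -14.9]
eef_rot: [180.0, -0.0, -90.0]
ft_force: [0.2, 0.1, 0.6]
grip_width: 63.9
```

step_arm(
  motion=[
    [64,[0,0,2.5],[0,0,0]],
    [64,[0,0,0],[0,0,0]],
    [30,[0,0,0],[0,0,0]],
    [30,[0,0,0],[0,0,0]],
    [30,[0,0,0],[0,0,0]],
  ],
)

```text
clock: 32.72
ee_pos: [468.4, 128.3, -17.3]
eef_rot: [-180.0, -0.0, -90.0]
ft_force: [-0.0, 0.2, 2.2]
grip_width: 39.7
```

step_arm(
  motion=[
    [30,[0,0,0],[0,0,0]],
    [30,[0,0,0],[0,0,0]],
  ],
)

```text
clock: 32.98
ee_pos: [468.4, 128.3, -17.3]
eef_rot: [-180.0, -0.0, -90.0]
ft_force: [-1.8, -1.1, 3.2]
grip_width: 39.2
```

step_arm(
  motion=[
    [30,[0,0,-10],[0,0,0]],
    [30,[0,0,-30],[0,0,0]],
    [30,[0,0,-40],[0,0,0]],
    [30,[0,0,-22],[0,0,0]],
    [30,[0,0,0],[0,0,0]],
  ],
)

```text
clock: 33.6
ee_pos: [469.1, 128.5, 86.0]
eef_rot: [-179.8, 0.0, -90.0]
ft_force: [1.3, -0.1, -2.3]
grip_width: 39.5
```

step_arm(
  motion=[
    [30,[30,3,0],[0,0,0]],
    [30,[48,5,0],[0,0,0]],
    [30,[52,5,0],[0,0,0]],
    [30,[52,5,0],[0,0,0]],
    [30,[45,4,0],[0,0,0]],
  ],
)

```text
clock: 34.22
ee_pos: [445.3, -100.2, 83.4]
eef_rot: [179.9, 0.0, -90.0]
ft_force: [0.5, 0.6, -1.5]
grip_width: 39.5
```

step_arm(
  motion=[
    [30,[30,3,0],[0,0,0]],
    [30,[0,0,0],[0,0,-8.4]],
    [30,[0,0,0],[0,0,-8.5]],
    [30,[0,0,0],[0,0,-8.5]],
    [30,[0,0,0],[0,0,-8.4]],
  ],
)

```text
clock: 34.85
ee_pos: [442.6, -128.4, 83.3]
eef_rot: [179.9, 0.1, -55.9]
ft_force: [1.0, 0.4, -2.5]
grip_width: 39.5
```

Run:
```python
from h import *
for i in range(4): imaging.read_camera('top')
o=get_obs(); print(o['clock'],o['ee_pos'],o['eef_rot'],o['ft_force'],o['grip_width'])
c,im=shot('wrist','w17.png')
d=im.copy(); x,y,z=o['ee_pos']
def rect(cx,cy,yaw,l,w,z,col):
    t=np.radians(yaw);P=np.array([[l,w],[-l,w],[-l,-w],[l,-w]])/2@np.array([[np.cos(t),np.sin(t)],[-np.sin(t),np.cos(t)]])
    cv2.polylines(d,[np.array([proj(c,(cx+p[0],cy+p[1],z)) for p in P]).astype(np.int32)],True,col)
yw=o['eef_rot'][2]+90
rect(x,y,yw,100,40,z+17.3+16,(0,0,255)); rect(443.5,-128.6,33.8,136,66,4,(0,255,255))
cv2.imwrite('pics/w17d.png',cv2.resize(d[100:400,160:480],None,fx=2,fy=2))
```

```text
35.05 [ 442.89422255 -128.52010805   83.81666018] [ 1.79958574e+02  5.83708896e-02 -5.64140001e+01] [-0.63462505  0.20983247 -1.30396899] 39.15320979838546
```

View pics/w17d.png

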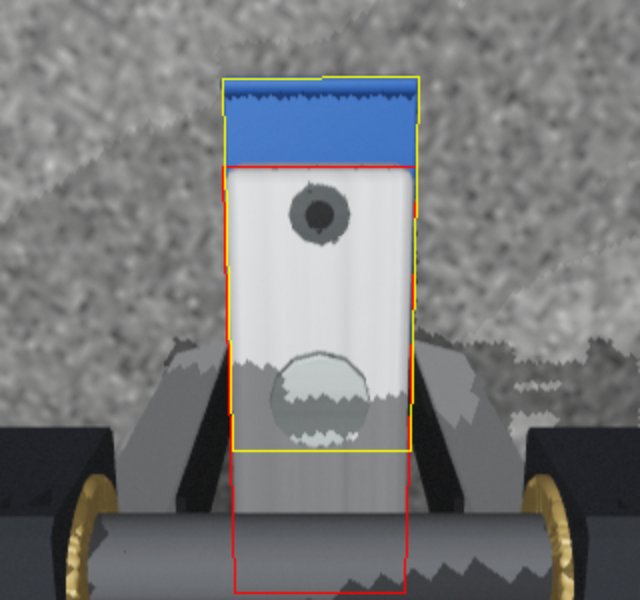

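The plate is held and matches its overlay; the tray sits directly below, aligned. Lowering.

step_arm(
  motion=[
    [30,[0,0,30],[0,0,0]],
    [30,[0,0,35],[0,0,0]],
    [30,[0,0,20],[0,0,0]],
    [30,[0,0,7],[0,0,0]],
    [30,[0,0,0],[0,0,0]],
  ],
)

```text
clock: 35.72
ee_pos: [443.3, -128.7, -7.4]
eef_rot: [180.0, 0.0, -56.3]
ft_force: [-0.7, 0.3, -2.0]
grip_width: 39.2
```

step_arm(
  motion=[
    [30,[0,0,2],[0,0,0]],
    [30,[0,0,0],[0,0,0]],
  ],
)

```text
clock: 35.98
ee_pos: [443.6, -128.8, -9.0]
eef_rot: [-180.0, -0.0, -56.2]
ft_force: [-0.3, -0.0, -2.7]
grip_width: 39.8
```

step_arm(
  motion=[
    [30,[0,0,2],[0,0,0]],
    [30,[0,0,0],[0,0,0]],
  ],
)

```text
clock: 36.22
ee_pos: [443.2, -128.7, -11.5]
eef_rot: [180.0, -0.0, -56.2]
ft_force: [-0.3, -0.0, -2.3]
grip_width: 39.6
```

step_arm(
  motion=[
    [30,[0,0,1.3],[0,0,0]],
    [30,[0,0,0],[0,0,0]],
  ],
)

```text
clock: 36.48
ee_pos: [443.2, -128.7, -12.8]
eef_rot: [180.0, 0.0, -56.2]
ft_force: [0.3, -0.4, -1.5]
grip_width: 39.5
```

step_arm(
  motion=[
    [30,[0,0,1],[0,0,0]],
    [30,[0,0,0],[0,0,0]],
  ],
)

```text
clock: 36.72
ee_pos: [443.4, -128.7, -13.3]
eef_rot: [-180.0, -0.0, -56.2]
ft_force: [-4.1, 1.5, 7.1]
grip_width: 39.5
```

step_arm(
  motion=[
    [48,[0,0,0],[0,0,0]],
    [58,[0,0,0],[0,0,0]],
    [64,[0,0,0],[0,0,0]],
    [64,[0,0,-15],[0,0,0]],
    [64,[0,0,-45],[0,0,0]],
  ],
)

```text
clock: 37.35
ee_pos: [442.2, -128.3, 46.4]
eef_rot: [179.9, 0.2, -56.2]
ft_force: [0.4, -0.4, 0.7]
grip_width: 64.2
```

step_arm(
  motion=[
    [64,[0,0,-50],[0,0,0]],
    [64,[0,0,-50],[0,0,0]],
    [64,[30,20,-40],[0,0,0]],
    [64,[40,30,0],[0,0,0]],
    [64,[0,0,0],[0,0,0]],
  ],
)

```text
clock: 37.98
ee_pos: [440.2, -216.8, 187.4]
eef_rot: [-180.0, -0.1, -56.4]
ft_force: [-0.3, 1.0, -0.0]
grip_width: 64.4
```

Run:
```python
from h import *
for i in range(4): imaging.read_camera('top')
o=get_obs(); print(o['clock'],o['ee_pos'],o['eef_rot'],o['ft_force'],o['grip_width'])
s,si=shot('scene','s18.png'); t,ti=shot('top','t18.png'); w,wi=shot('wrist','w18.png')
def go(n,c,im,col,x,y,sh,z0,z1,yaw=0):
    try: print(n,fit(c,pick(mask(im,*(C.get(col) or col)),proj(c,(x,y,z1)),7),(x,y,yaw),sh,z0,z1))
    except Exception as e: print(n,e)
br=((10,80,60),(30,255,255))
for n,c,im in(('S',s,si),('T',t,ti)):
    go(n+'ring',c,im,'orange',630,259,27,6,22); go(n+'ins',c,im,br,644,-254,18,4,26); go(n+'jar',c,im,'blue',462,337,27,40,55)
    for l,z in(('vial',45),('base_plate',20),('tray',5)):
        cam_='scene' if n=='S' else 'top'
        for d in imaging.spot_in(l,cam_)[:1]: b=d['extent']; print(l,round(d['score'],2),ray(c,(b[0]+b[2])/2,(b[1]+b[3])/2,z).round(1))
go('Wplate',w,wi,((0,0,150),(179,60,255)),443.5,-128.7,(100,40),4,20,.59)
cv2.imwrite('pics/f18.png',np.hstack([cv2.resize(si[130:410,210:470],None,fx=1.6,fy=1.6),cv2.resize(wi[60:340,200:440],None,fx=1.6,fy=1.6)]))
```

```text
38.175 [ 440.62916895 -213.80343578  186.49022431] [-1.79994158e+02  6.61476255e-03 -5.61712908e+01] [ 0.13564363 -0.43929361  0.00178188] 64.20740734069287
Sring [629.8   258.7    11.      0.901]
Sins [ 645.3   -253.4    -15.5      0.858]
Sjar [460.4   335.3     3.5     0.904]
vial 0.51 [460.6 338.5  45. ]
base_plate 0.81 [ 446.1 -118.7   20. ]
tray 0.82 [ 446.2 -123.3    5. ]
Tring [631.3   260.4     2.5     0.855]
Tins [ 646.    -252.8      2.2      0.843]
Tjar [461.6   338.2     7.1     0.936]
base_plate 0.79 [ 444.5 -131.8   20. ]
tray 0.75 [ 445.  -126.7    5. ]
Wplate [ 442.9   -127.7     33.3      0.926]
```

View pics/f18.png

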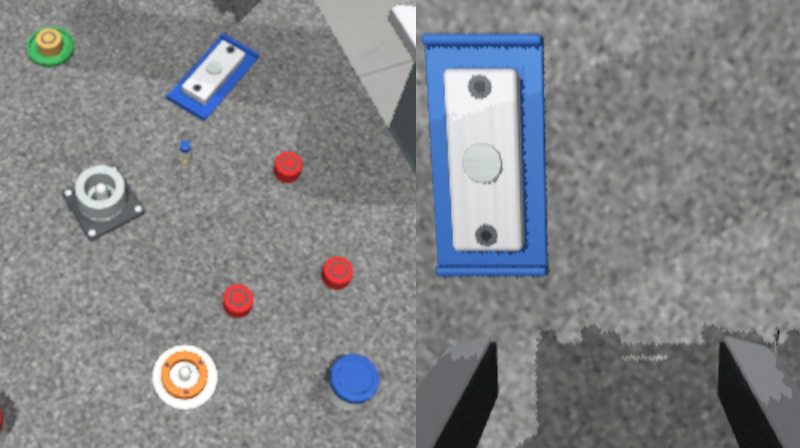

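The final picture shows the ring on the stand over its post, the body on the ejector with the pin inside it, the insert upright in the dish and the plate flat in the tray. The jar and vial are standing. Handing in.

```bash
python3 -c "
from plant import ticket,get_obs
print(ticket.finish_job(), get_obs()['clock'])"
```

```text
the job is handed in; nothing more can be done
the job is handed in; nothing more can be done
```

The stack is taken apart and the job is handed in, with about 38 of the 109 s used. No verdict was reported, so the checks below are my own measurements from the camera images.

| Thing | Last check |
|---|---|
| Clamp ring | On the stand over its post, about 1 mm off centre |
| Cell body | Flat on the ejector with the pin inside, within about 1 mm of centre |
| Insert | Upright in the dish, within about 2–3 mm of centre |
| Base plate | Flat in the tray between the lips, about 1 mm and 0.5° off |
| Jar | Still standing, within 2 mm of its start |
| Vial | Still standing in the last picture, where it was at the start |

The gripper is open and clear of everything.

**What disagreed:**
- **Finger length:** the real fingertips are about 24 mm behind the stated TCP. My first two tries at the ring closed above it and moved nothing. I measured the offset with a gentle touch of about 44 N on the ring's top and corrected every later height for it.
- **Insert width:** the gripper read 34 mm on the 36 mm insert, but the insert was held squarely.
- **Plate and vial detection:** the networks' boxes put the plate 3–10 mm off, while the silhouette fit and the close picture showed it centred. In the last images they mistook the jar for the vial, or found no vial, so I checked the vial by eye.

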